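# Trim the lane current with the wing screw

### The arm

A 6-joint arm with a two-finger parallel gripper is mounted at the origin on the work surface. World frame = base frame: x ahead of the robot, y to its left, z up, the work surface at z = 0. Lengths are in m, angles in rad, forces in N, time in s.
With the tool pointing down it reaches from about 0.3 to 0.775 m from the base axis. Payload 14.6 kg.
Tool frame: the origin (TCP) lies between the finger pads; the fingertips stand 19 mm ahead of it and the grasp point (between the pads) is the TCP; z points along the fingers, y is the direction in which the jaws open and shut (so a half turn about z gives the same grasp; the last joint's range is limited). The gripper opens to 94 mm and grips with 3 to 60 N. Pads are 16 mm wide; open, the fingers measure 119 mm over their backs; the gripper's body (75 mm by 177 mm) begins 78 mm behind the grasp point.
Start: joints at [-1.222, 0.3, 1.521, -0, 1.321, -0.067], TCP at [0.222, -0.503, 0.224] pointing down, gripper open.
Joint ranges: [-3.03, 3.03], [-0.79, 2.21], [0.23, 2.52], [-1.04, 4.18], [0, 3.07], [-2.55, 2.55]. Speed limits (rad/s): [2.22, 2.22, 2.57, 3.14, 3.14, 3.14].

### API

Orientations are given as [roll, pitch, yaw] about the fixed x, y, z axes, in that order (R = Rz(yaw) Ry(pitch) Rx(roll)).
In Python, from station import telemetry, vision, ctrl gives the robot as it stands. The module is installed in compiled form; this text tells all that it offers.
- The arm moves only by the shell command python3 -m creep 'ROWS' [FORCE]. ROWS is JSON, a list of rows, each a list of 3 entries, a list of its own where there are three numbers: the shift along the tool's x, y, z in units of 50 mm (1.0 is 50 mm), then the turn about the tool's z in units of 8 degrees (1.0 is 8 degrees), then the opening, from 0 (shut) to 1 (fully open). In form: [[[tx, ty, tz], twist, gripper], ...]. A call has 1 to 12 rows; each row is the pose to reach, as a shift and turn from the pose commanded when the call began, along the tool's axes at that moment; what a row does not reach only later rows make up. A row lasts 1/10 s, in which the tool goes at most 50 mm and 8.59 degrees, less where a joint would pass 70% of its speed; a pose out of reach is approached as far as the arm can. A call with a gripper value outside its range is refused whole. The fingers move at their own pace and stop on an object; FORCE is the grip in N (left out, the last holds). Time passes only in rows, so rows that repeat a pose let the fingers close. It gives the time, the measured TCP pose, the force and the opening at its end, in the units of the state.
- telemetry.get_obs(): the state, without advancing time (a new reading comes with each control period).
- vision.camera(name): name is "scene" or "side" or "wrist"; returns a dict with "img" (384x512x3 uint8, red, green, blue), "depth" (384x512 float32, m along the optical axis (not along the pixel's ray), 0 where there is no reading), "vertical_fov" (degrees; the focal length in pixels is half the picture's height over the tangent of half this angle, whatever the lens; pixels are square), "cx", "cy" (the principal point, pixels), "dist" ([k1, k2, p1, p2, k3] as OpenCV has them; the pictures are not rectified), "extrinsics" (4x4, takes a point from camera to world coordinates); the wrist camera has in their place "hand_eye" (4x4, takes a point from camera to tool coordinates, whose origin is the TCP and whose axes are the flange's). Camera axes: x right, y down, z forward; pixel columns grow to the right and rows downward; lengths in m; the calibration is good to about 2 mm. A picture is of the moment at which its call begins: read the wrist's pose just before it.
- ctrl.hand_in(): hands the job in, once; it reports no verdict.
The state is a dict: "time_s": time; "qpos": joint angles; "joint_vel": joint speeds; "tau": joint torques, N m; "ee_pos": TCP position; "eef_rot": TCP orientation; "force": force on the tool from outside, world axes, zero at the start; "moment": the same for the moment, N m; "grip_width": finger opening in m.
Only numpy, scipy, OpenCV 4.12 (cv2) and the standard library are available. Lean on these libraries where they do the work, as an engineer would, in place of code of your own. Each camera call takes 0.05 s, during which the arm holds its last target.

### The job

Set the lane current: turn the brass wing screw on top of the aluminium power pack by pushing its wings round with the fingertips, stroke after stroke, clockwise seen from above, until the tip of the ammeter's black needle lies over the green set flag, then take the hand away. Only push the wings, never pinch or grip the screw; leave the pack's toggle switch as it is and everything else on the ledge where it stands.

Things in the scene. Friction and masses are not known exactly. Their poses are not given: they have to be found in the camera images.
- power_pack: Fixed aluminium box, 150 (x) x 200 (y) x 55 mm high; origin at the centre of its underside, on the ledge. On its flat top: the wing screw, its axis at x 0, y +45 mm; a toggle switch on a block 70 x 50 x 25 mm at x -20, y -62 mm (lever top 67 mm above the box); two binding posts 16 mm high at x +55, y -60 and -35 mm.
- screw_axis (a point): Point on the vertical axis of the brass wing screw, at mid height of its wings, 85 mm above the ledge. Boss under it: radius 12 mm, top 68 mm above the ledge. Hub of radius 9 mm; two straight upright wings opposite each other, 8 mm thick, reaching to radius 34 mm, from 72 to 98 mm above the ledge. The screw only turns: it does not rise or sink.
- wing_tip (a point): Outer end of one of the two wings, at mid height, 34 mm from the axis; the other wing points the opposite way. Turns with the screw. Push one side of a wing (or opposite wings in the same turning sense); fingers pressing on both sides of a wing, or against both turning senses, at the same time count as pinching.
- trim_screw (a joint): Angle of the wing screw in rad, growing clockwise seen from above, from 0 to a stop at 9.6. Loose with light friction (0.05 N m: about 2 N at the wings), stays where it is left.
- ammeter: Fixed squat round brown ammeter lying face up under glass, 164 mm across, 42 mm high; origin at the centre of its underside. The needle and flag share a pivot 36 mm to its -x side.
- needle (a joint): Angle of the black needle in rad, growing clockwise seen from above, 0 to 1.6. It is driven by the wing screw: needle angle = screw angle / 6.
- needle_tip (a point): Tip of the black needle, 82 mm from the pivot.
- set_flag (a joint): Angle of the green set flag under the glass, rad, same zero and direction as the needle, so the needle is on the flag when the two angles agree; it does not move during the work.
- flag_mid (a point): Centre line of the green flag, 82 mm from the pivot, where the needle tip should lie; x points outward from the pivot, y across the flag. The flag is 20 mm wide.
- toggle (a joint): Toggle switch lever on the pack; 0 = leaning to the pack's -x side (on), 0.9 = the other side. Stays as it is left.
- lane_piece_a: Loose chrome lane-change track piece, 150 x 75 x 10 mm; origin under its centre.
- lane_piece_b: Second loose chrome lane-change track piece, same size.
- clip_bin: Loose red plastic bin of track clips, 130 x 100 x 60 mm; origin under its centre.
- slot_car: Loose blue slot car, 125 x 58 x 34 mm; origin under its centre.
- oil_bottle: Loose small clear oil bottle with red cap, 32 mm across, 75 mm high, standing between the two places of pack and ammeter; origin under its centre.
- screwdriver: Loose screwdriver lying down, 160 mm long.

How it is judged:
At the end, for the whole second after the job is handed in: The needle tip lies over the green flag (within 11 mm across it of its centre line; the flag is 20 mm wide), the wing screw is at rest, the toggle is still on, and every loose thing is within 15 mm of where it stood (y of needle_tip in the frame of flag_mid between -0.011 and 0.011 m and velocity of joint trim_screw between -0.05 and 0.05 rad/s and value of joint toggle below 0.3 rad and distance of each of lane_piece_a, lane_piece_b, clip_bin, slot_car, oil_bottle, screwdriver from where it was at the start of the episode below 0.015 m); the robot touches nothing.
It fails at once if the wing screw is pinched: fingers press on both sides of its wings at once (over 2 N each; colliders c3, c4 are the sides pushed for clockwise, c5, c6 the other sides) ((contact force between the fingers and trim_screw_c3 above 2 N and contact force between the fingers and trim_screw_c5 above 2 N) or (contact force between the fingers and trim_screw_c3 above 2 N and contact force between the fingers and trim_screw_c6 above 2 N) or (contact force between the fingers and trim_screw_c4 above 2 N and contact force between the fingers and trim_screw_c5 above 2 N) or (contact force between the fingers and trim_screw_c4 above 2 N and contact force between the fingers and trim_screw_c6 above 2 N)).
It fails at once if the toggle switch is thrown (value of joint toggle above 0.3 rad).
It fails at once if a loose thing on the ledge is pushed away or lifted (over 15 mm) (distance of any of lane_piece_a, lane_piece_b, clip_bin, slot_car, oil_bottle, screwdriver from where it was at the start of the episode above 0.015 m).
It also fails if it takes over 54 s, if anything falls off the work surface, if the arm or the gripper's body presses on something with over 40 N, if the wrist force passes 120 N, or if a joint passes its speed limit or range.

## Working session

There is one attempt and no reset: what is moved stays moved. The work goes in short steps, Python scripts to look and compute and a shell command to move; the robot and the scene stay as the last step left them, time stands still between calls to the robot, and variables do not carry over. Pictures are saved under pics/ and viewed, and the job is handed in when it is done.

```bash
mkdir -p pics; cat > h.py <<'E'
import numpy as np, cv2
from station import telemetry, vision, ctrl
from scipy.spatial.transform import Rotation as R
def K(c):
    f=192/np.tan(np.radians(c["vertical_fov"])/2); return np.array([[f,0,c["cx"]],[0,f,c["cy"]],[0,0,1.]])
def toolT():
    o=telemetry.get_obs(); T=np.eye(4); T[:3,:3]=R.from_euler('xyz',o["eef_rot"]).as_matrix(); T[:3,3]=o["ee_pos"]; return T
def grab(name,fn=None):
    T=toolT(); c=vision.camera(name)
    c["T"]=T@c["hand_eye"] if name=="wrist" else np.array(c["extrinsics"])
    if fn: cv2.imwrite("pics/"+fn,cv2.cvtColor(c["img"],cv2.COLOR_RGB2BGR))
    return c
def cloud(c):
    v,u=np.mgrid[0:384,0:512]; p=np.stack([u,v],-1).reshape(-1,1,2).astype(float)
    n=cv2.undistortPoints(p,K(c),np.array(c["dist"])).reshape(384,512,2)
    d=c["depth"]; P=np.dstack([n[...,0]*d,n[...,1]*d,d]); W=P@c["T"][:3,:3].T+c["T"][:3,3]; W[d==0]=np.nan; return W
def ray(c,u,v,z):
    n=cv2.undistortPoints(np.array([[[u,v]]],float),K(c),np.array(c["dist"]))[0,0]
    d=c["T"][:3,:3]@np.array([n[0],n[1],1]); o=c["T"][:3,3]; return o+d*(z-o[2])/d[2]
def proj(c,P):
    Ti=np.linalg.inv(c["T"]); q=cv2.projectPoints(np.array(P,float).reshape(-1,1,3),cv2.Rodrigues(Ti[:3,:3])[0],Ti[:3,3],K(c),np.array(c["dist"]))[0]; return q.reshape(-1,2)
E
python3 - <<'E'
from h import *
import pickle
for n in ["scene","side","wrist"]:
    c=grab(n,n+"0.png"); pickle.dump(c,open(n+"0.pkl","wb")); print(n,c["T"].round(3).tolist(),c["vertical_fov"],c["dist"])
o=telemetry.get_obs(); print(o)
E
```

```text
scene [[0.498, 0.654, -0.57, 1.372], [0.867, -0.387, 0.313, -0.416], [-0.016, -0.65, -0.76, 1.1], [0.0, 0.0, 0.0, 1.0]] 55.335017822365586 [-0.11041406  0.          0.          0.          0.        ]
side [[-0.961, -0.173, 0.216, 0.361], [-0.276, 0.56, -0.781, 0.854], [0.014, -0.81, -0.586, 0.732], [0.0, 0.0, 0.0, 1.0]] 56.951154795056844 [0.01170661 0.         0.         0.         0.        ]
wrist [[0.403, -0.886, -0.23, 0.29], [-0.915, -0.39, -0.101, -0.473], [-0.0, 0.252, -0.968, 0.385], [0.0, 0.0, 0.0, 1.0]] 61.34927852107765 [-0.0391169  0.         0.         0.         0.       ]
{'time_s': 0.15, 'qpos': array([-1.22157652e+00,  3.00321050e-01,  1.52144267e+00,  4.37435466e-06,
        1.32069014e+00, -6.65993948e-02]), 'joint_vel': array([-0.0020057 , -0.00171822, -0.00373921, -0.00256157, -0.00082735,
        0.00075981]), 'tau': array([ 8.16724078e-04, -5.31960118e+01, -3.52822888e+01,  7.07688346e-02,
        2.35476403e-02, -3.81718132e-05]), 'ee_pos': array([ 0.22210238, -0.50295998,  0.22402718]), 'eef_rot': array([-3.14073363e+00, -6.15416018e-05,  4.15818089e-01]), 'force': array([-0.71944209,  0.08450027,  0.04455368]), 'moment': array([-0.00494808, -0.01591728, -0.04399561]), 'grip_width': 0.09406916525235885}
```

View pics/scene0.png

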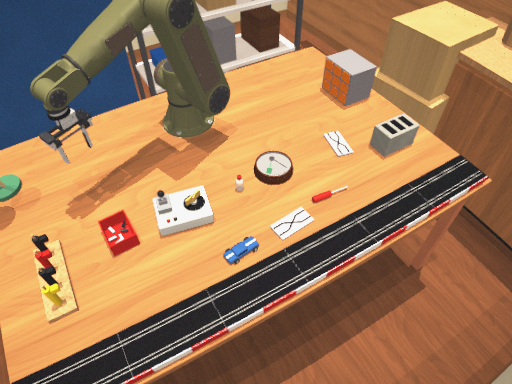

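View pics/side0.png

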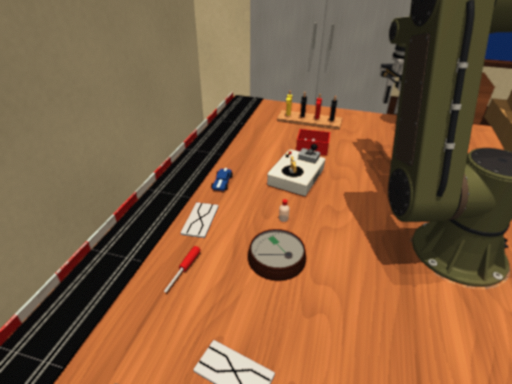

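View pics/wrist0.png

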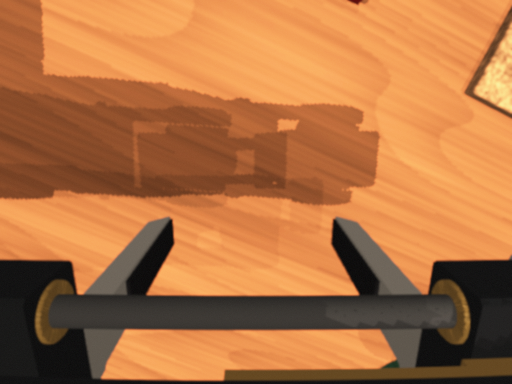

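The scene view shows the pack near (183,210) with the brass screw at (193,199), and the ammeter at (273,167). The side view shows the ammeter at (277,252) with the flag and needle readable. Next I'll measure them.

```bash
python3 - <<'E'
from h import *
import pickle
c=pickle.load(open("scene0.pkl","rb")); s=pickle.load(open("side0.pkl","rb"))
a=cv2.resize(c["img"][140:260,90:310],None,fx=3.6,fy=3.6,interpolation=cv2.INTER_CUBIC); cv2.imwrite("pics/sz.png",a[...,::-1])
b=cv2.resize(s["img"][120:290,210:340],None,fx=3.5,fy=3.5,interpolation=cv2.INTER_CUBIC); cv2.imwrite("pics/dz.png",b[...,::-1])
W=cloud(c)
print("table",np.nanmedian(W[210:215,60:90,2]))
m=(abs(W[...,2]-0.055)<.006); m[:180]=0; m[235:]=0; m[:,:145]=0; m[:,220:]=0
p=W[m][:,:2]; r=cv2.minAreaRect((p*1000).astype(np.float32)); print("pack",r,cv2.boxPoints(r))
m=(abs(W[...,2]-0.042)<.006); m[:145]=0; m[190:]=0; m[:,:250]=0; m[:,300:]=0
p=W[m][:,:2]; print("amm",cv2.minEnclosingCircle((p*1000).astype(np.float32)), np.median(p,0))
m=(W[...,2]>0.074); m[:190]=0; m[212:]=0; m[:,:180]=0; m[:,207:]=0
p=W[m]; print("wing",len(p)); print(p.round(3)[::3]); print(cv2.fitLine((p[:,:2]).astype(np.float32),cv2.DIST_L2,0,.01,.01).ravel())
E
```

```text
table 0.0013012569594424983
pack ((517.0054321289062, -239.43435668945312), (198.5963592529297, 153.73617553710938), 78.93069458007812) [[ 422.50253 -322.12677]
 [ 573.37854 -351.64355]
 [ 611.5083  -156.74194]
 [ 460.63232 -127.22516]]
amm ((492.1326904296875, 170.98912048339844), 78.14563751220703) [0.4959058  0.16994862]
wing 103
[[ 0.511 -0.169  0.095]
 [ 0.514 -0.178  0.097]
 [ 0.519 -0.169  0.097]
 [ 0.521 -0.181  0.101]
 [ 0.521 -0.17   0.094]
 [ 0.521 -0.186  0.098]
 [ 0.52  -0.174  0.09 ]
 [ 0.517 -0.196  0.094]
 [ 0.526 -0.187  0.098]
 [ 0.522 -0.176  0.088]
 [ 0.521 -0.202  0.096]
 [ 0.523 -0.191  0.092]
 [ 0.52  -0.179  0.082]
 [ 0.524 -0.207  0.097]
 [ 0.527 -0.197  0.094]
 [ 0.523 -0.185  0.083]
 [ 0.527 -0.212  0.097]
 [ 0.53  -0.202  0.095]
 [ 0.531 -0.191  0.089]
 [ 0.531 -0.214  0.098]
 [ 0.53  -0.203  0.089]
 [ 0.532 -0.192  0.085]
 [ 0.533 -0.218  0.096]
 [ 0.533 -0.208  0.09 ]
 [ 0.532 -0.197  0.082]
 [ 0.54  -0.225  0.103]
 [ 0.535 -0.213  0.09 ]
 [ 0.532 -0.201  0.079]
 [ 0.54  -0.225  0.097]
 [ 0.535 -0.214  0.085]
 [ 0.53  -0.227  0.082]
 [ 0.538 -0.219  0.085]
 [ 0.531 -0.229  0.078]
 [ 0.538 -0.219  0.08 ]
 [ 0.54  -0.224  0.08 ]]
[ 0.34005928 -0.940404    0.5276307  -0.19736028]
```

View pics/sz.png

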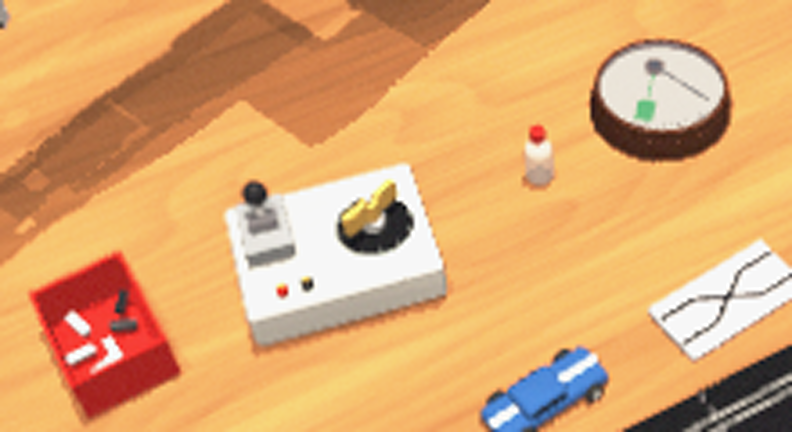

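View pics/dz.png

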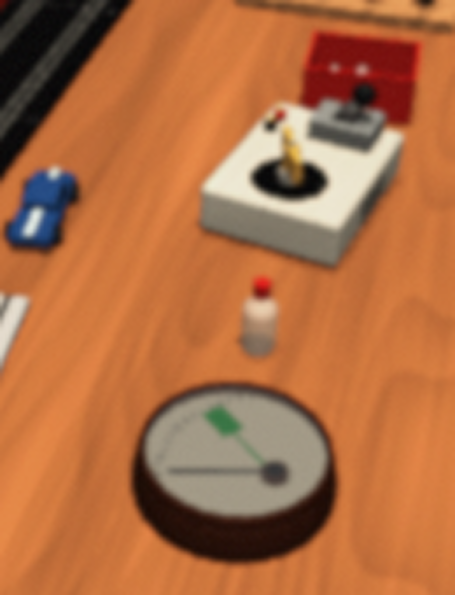

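```bash
python3 - <<'E'
from h import *
import pickle
c=pickle.load(open("scene0.pkl","rb")); s=pickle.load(open("side0.pkl","rb"))
for z in (.034,.04):
  for n,cc,o,k,pts in (("scene",c,(90,140),3.6,[(655,67),(709,100),(646,110)]),("side",s,(210,120),3.5,[(275,473),(168,470),(223,421)])):
    P=[ray(cc,o[0]+(u+.5)/k-.5,o[1]+(v+.5)/k-.5,z)[:2] for u,v in pts]
    a=[np.arctan2(*(q-P[0])[::-1]) for q in P[1:]]; print(n,z,np.round(P,3).tolist(),[np.linalg.norm(q-P[0]).round(3) for q in P[1:]],np.round(a,3),"diff cw",a[0]-a[1])
    for q in ([(193,199)] if n=="scene" else []): pass
E
```

```text
scene 0.034 [[0.458, 0.185], [0.534, 0.21], [0.511, 0.14]] [np.float64(0.08), np.float64(0.07)] [ 0.308 -0.702] diff cw 1.0104227503547323
side 0.034 [[0.457, 0.188], [0.536, 0.209], [0.509, 0.144]] [np.float64(0.082), np.float64(0.068)] [ 0.255 -0.698] diff cw 0.953370209643132
scene 0.04 [[0.463, 0.182], [0.539, 0.206], [0.516, 0.137]] [np.float64(0.079), np.float64(0.069)] [ 0.308 -0.702] diff cw 1.0104227503547323
side 0.04 [[0.456, 0.194], [0.535, 0.214], [0.507, 0.15]] [np.float64(0.081), np.float64(0.067)] [ 0.255 -0.698] diff cw 0.9533702096431332
```

```bash
python3 -m creep '[[[0.7,-0.3,0],0,0],[[1.4,-0.6,0],0,0],[[2.1,-0.9,0],0,0],[[2.8,-1.2,0],0,0],[[3.5,-1.5,0],0,0],[[4.2,-1.8,0],0,0],[[4.9,-2.1,0],0,0],[[5.6,-2.4,0],0,0],[[6.3,-2.7,0],0,0],[[6.8,-2.9,0],0,0],[[7.2,-3.1,0],0,0],[[7.4,-3.2,0],0,0]]' 20
python3 - <<'E'
from h import *
import pickle
for n in ["scene","side","wrist"]:
    c=grab(n,n+"1.png"); pickle.dump(c,open(n+"1.pkl","wb"))
o=telemetry.get_obs(); print(o["time_s"],o["ee_pos"],o["eef_rot"],o["qpos"],o["force"],o["grip_width"])
E
```

```text
time_s: 1.35
ee_pos: [0.4968, -0.206, 0.2242]
eef_rot: [-3.141, 0.0, 0.417]
force: [-0.0, -0.4, -0.4]
grip_width: 0.0019
1.5 [ 0.49584473 -0.20737992  0.22425363] [-3.14136048e+00  3.64032865e-04  4.16486739e-01] [-4.64215065e-01  2.72387355e-01  1.55675717e+00 -1.37481352e-04
  1.31285893e+00  6.90129662e-01] [-0.68342983  0.73258187  0.37433988] 0.0004249708630581388
```

View pics/wrist1.png

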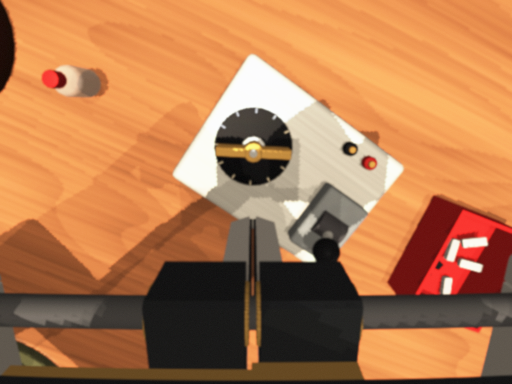

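View pics/side1.png

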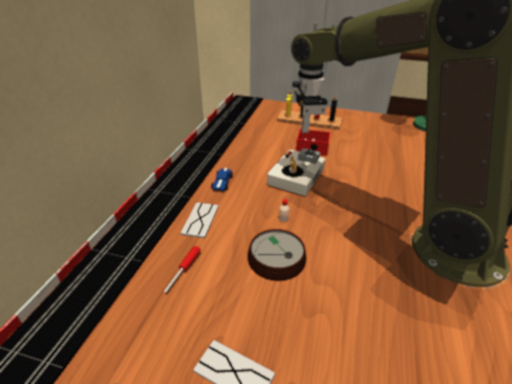

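The wrist view shows the screw hub at (253,153), its wings running from (215,151) to (292,155), and the black dial centred at (254,146).

```bash
python3 - <<'E'
from h import *
import pickle
c=pickle.load(open("wrist1.pkl","rb")); print(c["T"].round(3)[:3,3])
for p,z in (((253.5,152),.098),((254,146),.056),((215,150.5),.098),((292,154),.098)): print(p,ray(c,*p,z).round(4))
W=cloud(c); m=(W[...,2]>.088)&(W[...,2]<.11); m[:140]=0;m[170:]=0;m[:,:205]=0;m[:,300:]=0
p=W[m]; print(len(p),p[:,2].min(),np.median(p[:,2])); print(cv2.minAreaRect((p[:,:2]*1000).astype(np.float32)),cv2.fitLine(p[:,:2].astype(np.float32),cv2.DIST_L2,0,.01,.01).ravel())
E
```

```text
[ 0.564 -0.176  0.385]
(253.5, 152) [ 0.5265 -0.1945  0.098 ]
(254, 146) [ 0.5268 -0.1951  0.056 ]
(215, 150.5) [ 0.5139 -0.1625  0.098 ]
(292, 154) [ 0.5388 -0.2266  0.098 ]
895 0.08820595136525583 0.0984354259715639
((525.49462890625, -194.37155151367188), (17.610748291015625, 67.69062805175781), 12.225218772888184) [ 0.35469326 -0.9349827   0.52612096 -0.19437262]
```

```bash
python3 -m creep '[[[0.1,0,0.4],0,0],[[0.1,0,0.9],0,0],[[0.1,0,1.4],0,0],[[0.1,0,1.8],0,0],[[0.1,0,2.1],0,0],[[0.1,0,2.35],0,0],[[0.1,0,2.5],0,0],[[0.1,0,2.54],0,0],[[0.1,0,2.54],0,0]]'
python3 - <<'E'
from h import *
A=np.array([.5265,-.1947])
c=grab("wrist","wrist2.png"); T=toolT(); print(T[:3,3], ((T[:2,3]-A)@T[:2,:2]))
E
```

```text
time_s: 2.4
ee_pos: [0.5006, -0.2056, 0.0977]
eef_rot: [3.141, -0.0, 0.416]
force: [-1.0, 0.6, 0.8]
grip_width: 0.0008
[ 0.50075565 -0.20552856  0.09798295] [-0.02792469 -0.00049075]
```

View pics/wrist2.png

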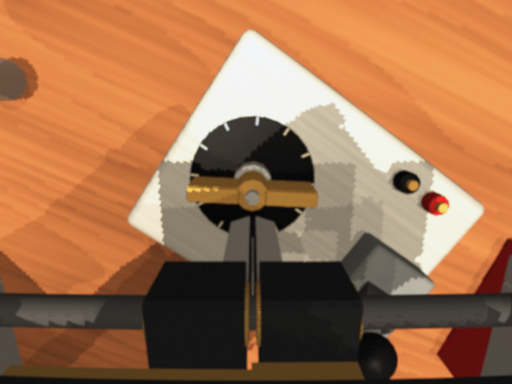

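The peg sits behind the screw in the wrist view, with the hub at (253,195) and the wings level and untouched. Now I'll start the first pushing stroke.

```bash
python3 -m creep '[[[0.03,-0.19,0],0,0],[[0.13,-0.36,0],0,0],[[0.28,-0.485,0],0,0],[[0.46,-0.55,0],0,0],[[0.66,-0.55,0],0,0],[[0.84,-0.485,0],0,0],[[0.99,-0.36,0],0,0],[[1.09,-0.19,0],0,0],[[1.12,0,0],0,0],[[1.11,0.1,0],0,0],[[1.09,0.19,0],0,0],[[1.09,0.19,0],0,0]]'
python3 - <<'E'
from h import *
import pickle
A=np.array([.5265,-.1947])
c=grab("wrist","wrist3.png"); T=toolT(); print(T[:3,3], ((T[:2,3]-A)@T[:2,:2]))
s=grab("side","side3.png"); pickle.dump(s,open("side3.pkl","wb"))
a=cv2.resize(s["img"][120:290,210:340],None,fx=3.5,fy=3.5,interpolation=cv2.INTER_CUBIC); cv2.imwrite("pics/dz3.png",a[...,::-1])
E
```

```text
time_s: 3.65
ee_pos: [0.5543, -0.1928, 0.0975]
eef_rot: [3.141, -0.0, 0.415]
force: [-0.2, -0.2, 1.0]
grip_width: 0.0005
[ 0.55421786 -0.19256042  0.09754725] [0.02622621 0.00922188]
```

View pics/wrist3.png

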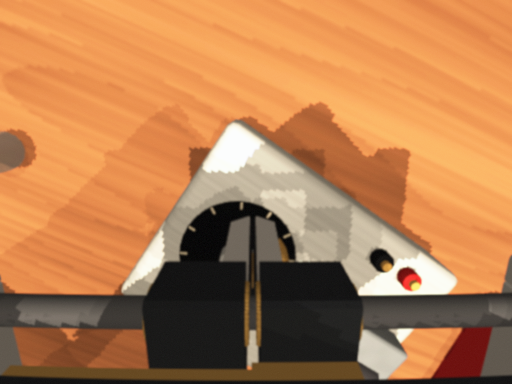

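View pics/dz3.png

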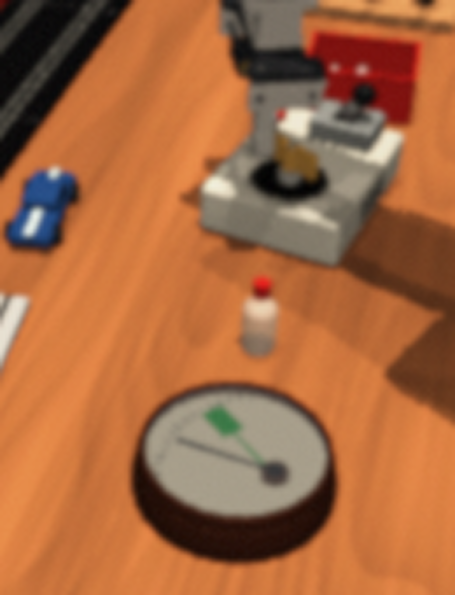

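The needle has moved with the push: its tip is now at (178,440) in the zoomed side view. I'll continue the orbit.

```bash
python3 -m creep '[[[-0.1,0.17,0],0,0],[[-0.25,0.3,0],0,0],[[-0.43,0.36,0],0,0],[[-0.63,0.36,0],0,0],[[-0.81,0.3,0],0,0],[[-0.96,0.17,0],0,0],[[-1.06,0,0],0,0],[[-1.08,-0.1,0],0,0],[[-1.09,-0.19,0],0,0],[[-1.09,-0.19,0],0,0]]'
python3 - <<'E'
from h import *
import pickle
A=np.array([.5265,-.1947])
c=grab("wrist","wrist4.png"); T=toolT(); print(T[:3,3], ((T[:2,3]-A)@T[:2,:2]))
s=grab("side","side4.png"); pickle.dump(s,open("side4.pkl","wb"))
a=cv2.resize(s["img"][120:290,210:340],None,fx=3.5,fy=3.5,interpolation=cv2.INTER_CUBIC); cv2.imwrite("pics/dz4.png",a[...,::-1])
E
```

```text
time_s: 4.75
ee_pos: [0.5002, -0.2046, 0.0975]
eef_rot: [-3.141, 0.001, 0.416]
force: [-0.6, -0.8, 0.3]
grip_width: 0.0005
[ 0.50040092 -0.20479096  0.09740339] [-0.02795048 -0.00132657]
```

View pics/wrist4.png

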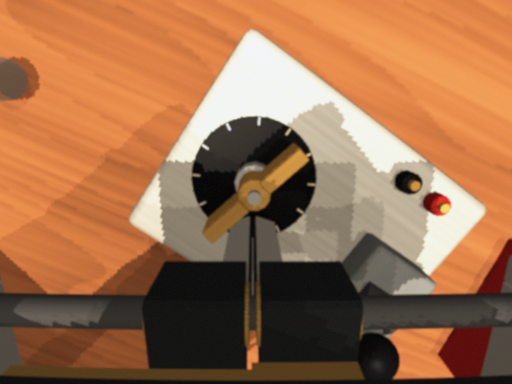

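View pics/dz4.png

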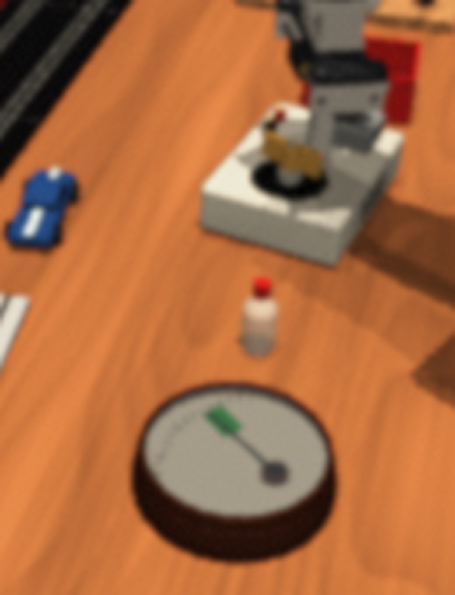

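```bash
python3 - <<'E'
from h import *
import pickle
ims=[pickle.load(open(f,"rb"))["img"][228:285,242:312] for f in("side0.pkl","side4.pkl")]
c=grab("scene"); pickle.dump(c,open("scene4.pkl","wb"))
a=np.hstack([cv2.resize(i,None,fx=5.6,fy=5.6,interpolation=cv2.INTER_LANCZOS4) for i in ims])
b=np.hstack([cv2.resize(i,None,fx=6.5,fy=6.5,interpolation=cv2.INTER_LANCZOS4) for i in (pickle.load(open("scene0.pkl","rb"))["img"][145:190,245:305],c["img"][145:190,245:305])])
b=b[:,:a.shape[1]]; a=a[:,:b.shape[1]]
cv2.imwrite("pics/z4.png",np.vstack([a,b])[...,::-1]); print(a.shape,b.shape)
E
```

```text
(319, 780, 3) (292, 780, 3)
```

View pics/z4.png

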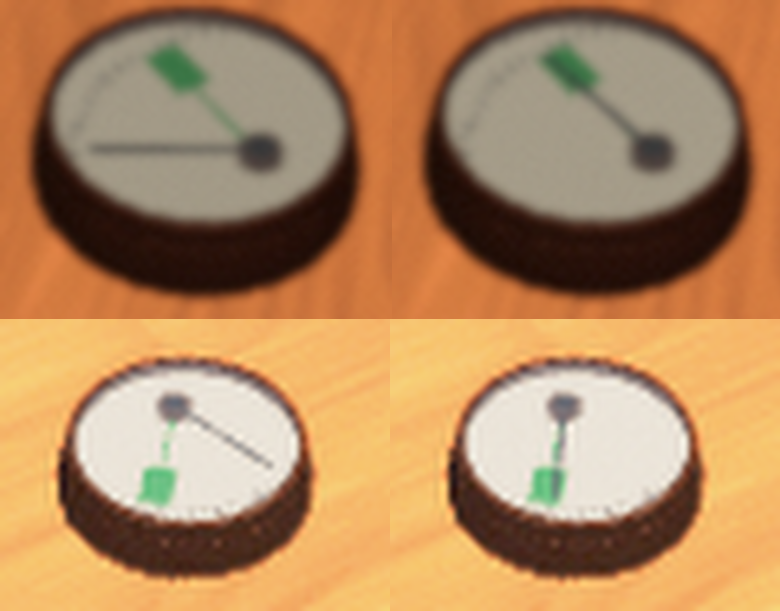

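In both views the needle lies on the flag, a little to its counter-clockwise side. A small nudge of about 18° on the screw should centre it.

```bash
python3 -m creep '[[[0,-0.05,0],0,0],[[0.01,-0.1,0],0,0],[[0.02,-0.14,0],0,0],[[0.03,-0.17,0],0,0],[[0.03,-0.17,0],0,0]]'
python3 - <<'E'
from h import *
import pickle
A=np.array([.5265,-.1947])
T=toolT(); print(T[:3,3], ((T[:2,3]-A)@T[:2,:2]))
w=grab("wrist","wrist5.png")
s=grab("side"); c=grab("scene")
a=cv2.resize(s["img"][228:285,242:312],None,fx=5.6,fy=5.6,interpolation=cv2.INTER_LANCZOS4)[:,:390]
b=cv2.resize(c["img"][145:190,245:305],None,fx=6.5,fy=6.5,interpolation=cv2.INTER_LANCZOS4)
cv2.imwrite("pics/z5.png",np.vstack([a,b])[...,::-1])
E
```

```text
time_s: 5.4
ee_pos: [0.4984, -0.1967, 0.0974]
eef_rot: [-3.141, 0.0, 0.416]
force: [-0.3, -0.4, -0.0]
grip_width: 0.0006
[ 0.4984464  -0.19665158  0.09741686] [-0.02644954 -0.00955171]
```

View pics/z5.png

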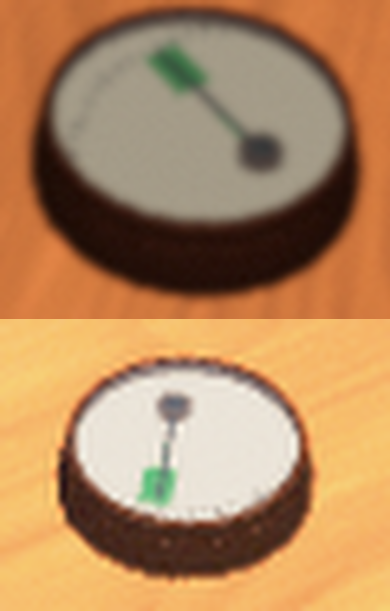

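View pics/wrist5.png

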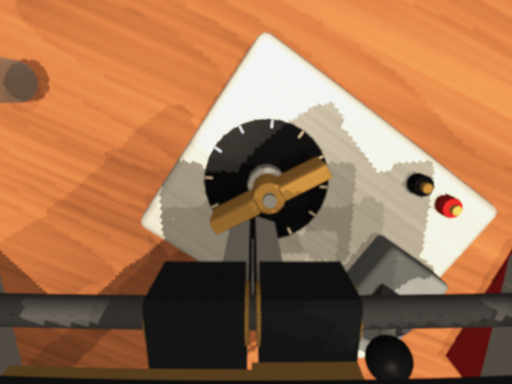

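The needle is now centred on the flag in both views. I'll back off counter-clockwise and away from the wing, then lift.

```bash
python3 -m creep '[[[-0.05,0.05,0],0,0],[[-0.1,0.1,0],0,0],[[-0.1,0.1,-0.2],0,0],[[-0.1,0.1,-0.6],0,0],[[-0.1,0.1,-1.1],0,0],[[-0.1,0.1,-1.6],0,0],[[-0.1,0.1,-2.1],0,0],[[-0.1,0.1,-2.5],0,0],[[-0.1,0.1,-2.5],0,0],[[-0.1,0.1,-2.5],0,0]]'
python3 - <<'E'
from h import *
import pickle
w=grab("wrist","wrist6.png")
s=grab("side","side6.png"); c=grab("scene","scene6.png")
a=cv2.resize(s["img"][228:285,242:312],None,fx=5.6,fy=5.6,interpolation=cv2.INTER_LANCZOS4)[:,:390]
b=cv2.resize(c["img"][145:190,245:305],None,fx=6.5,fy=6.5,interpolation=cv2.INTER_LANCZOS4)
cv2.imwrite("pics/z6.png",np.vstack([a,b])[...,::-1])
for n,cc,o,k,pts in ():pass
E
```

```text
time_s: 6.55
ee_pos: [0.4958, -0.2035, 0.2223]
eef_rot: [3.141, -0.0, 0.416]
force: [-0.1, 0.1, 0.5]
grip_width: 0.0006
```

View pics/z6.png

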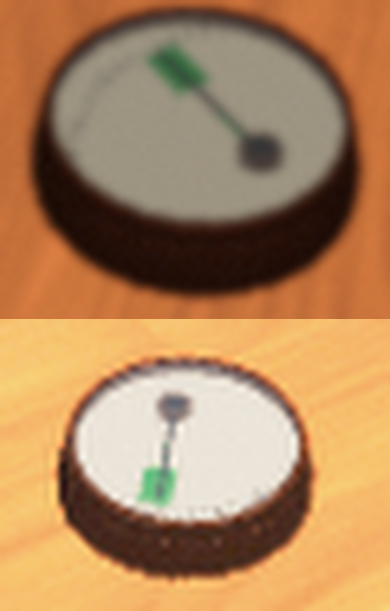

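View pics/scene6.png

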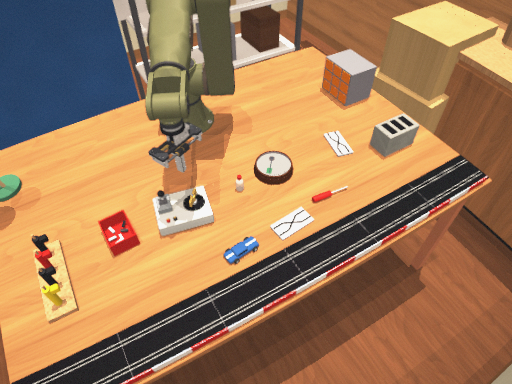

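View pics/wrist6.png

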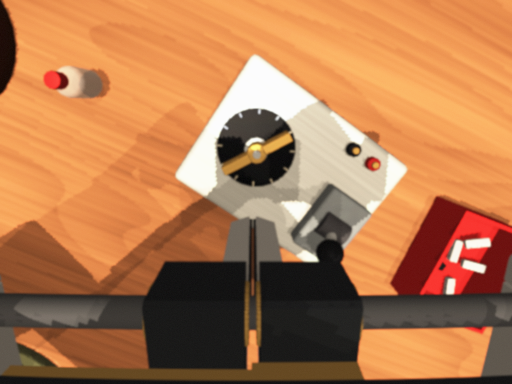

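The hand is clear and the needle is centred on the flag, near (177,68) in the side zoom and (158,487) in the scene zoom. The bottle, bin, car, track pieces, screwdriver and toggle all look where they were. I'll hand in now.

```bash
python3 -c "
from station import ctrl; print(ctrl.hand_in())"
```

```text
the job is handed in; nothing more can be done
None
```

I turned the wing screw about 335° clockwise and handed the job in at about 6.6 s on the robot clock. No verdict came back. I pushed one side of one wing with the closed fingertips, moving round the axis from above in two long strokes and a short trim. The hand then backed off the wing and lifted about 125 mm.

- **Needle:** After the hand was lifted, the side and scene cameras both showed the needle tip at the middle of the green flag. I checked this by eye on enlarged pictures. My first estimates of the needle-to-flag angle differed by camera, 0.95 rad from the side and 1.01 rad from the scene. The gap is about 5 mm at the needle tip, inside the 11 mm tolerance.
- **Screw:** It did not move when the hand came away.
- **Forces:** The force readings taken at the end of each move stayed at about 1 N. I did not monitor forces during the strokes.
- **Everything else:** The toggle and all the loose things looked where they were at the start. I compared the pictures by eye and did not measure their positions. No check failed.

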